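Plug a demonstration coil onto its stand

ROBOT

A 7-joint arm with a two-finger parallel gripper is mounted at the origin on the work surface. World frame = base frame: x ahead of the robot, y to its left, z up, the work surface at z = 0. Lengths are in m, angles in rad, forces in N, time in s.
With the tool pointing down it reaches from about 0.425 to 0.825 m from the base axis. Payload 3.6 kg.
Tool frame: the origin (TCP) lies between the finger pads; the fingertips stand 25 mm ahead of it and the grasp point (between the pads) lies 6 mm ahead of it; y points along the fingers, x is the direction in which the jaws open and shut, and the axes are right-handed (so a half turn about y gives the same grasp; the last joint's range is limited). The gripper opens to 93 mm and grips with 3 to 60 N. Pads are 15 mm wide; open, the fingers measure 128 mm over their backs; the gripper's body (75 mm by 188 mm) begins 65 mm behind the grasp point.
Start: joints at [-1.204, 0.615, -0.013, 1.423, 0.008, 1.103, -0.04], TCP at [0.249, 0.6, 0.244] pointing down, gripper open.
Joint ranges: [-3.12, 3.12], [-0.3, 2.06], [-1.34, 1.32], [0.26, 2.42], [-1.36, 4.5], [0.01, 1.98], [-2.84, 2.84]. Speed limits (rad/s): [2.79, 2.79, 3.14, 3.14, 3.14, 3.14, 3.14].

INTERFACE

Orientations are given as a unit quaternion [x, y, z, w].
In Python, from bench import robot gives the robot as it stands. The module is installed in compiled form; this text tells all that it offers.
- The arm moves only by the shell command python3 -m jog 'ROWS' [FORCE]. ROWS is JSON, a list of rows, each an object of numbers: "dx", "dy", "dz": the shift along the tool's x, y, z in cm; "wx", "wy", "wz": the turn, a rotation vector about the tool's x, y, z in rad; "grip": the closure, from -1 (fully open) to 1 (shut). In form: [{"dx": .., "dy": .., "dz": .., "wx": .., "wy": .., "wz": .., "grip": ..}, ...]. A call has exactly 8 rows; each row shifts and turns the commanded pose from where the row before left it, along the tool's axes as they then stand; what a row does not reach is not made up. A row lasts 1/8 s, in which the tool goes at most 62.5 mm and 10.7 degrees, less where a joint would pass 70% of its speed; a pose out of reach is approached as far as the arm can. A call with a gripper value outside its range is refused whole. The fingers move at their own pace and stop on an object; FORCE is the grip in N (left out, the last holds). Time passes only in rows, so rows that do not move let the fingers close, or fill a call up. It gives the time, the measured TCP pose, the force and the opening at its end, in the units of the state.
- robot.read_state(): the state, without advancing time (a new reading comes with each control period).
- robot.get_image(name): name is "scene" or "top"; returns a dict with "img" (420x560x3 uint8, red, green, blue), "mtx" (3x3 intrinsics, pixels), "extrinsics" (4x4, takes a point from camera to world coordinates). Camera axes: x right, y up, looking along -z (the intrinsics and any distortion apply to the point x, -y, -z); pixel columns grow to the right and rows downward; lengths in m; the calibration is good to about 2 mm. A picture is of the moment at which its call begins. There is no depth.
- robot.sign_off(): hands the job in, once; it reports no verdict.
Trained networks look in the newest picture that a camera, given by its name, has taken for a name from the list of things; names that differ only in an ending like _2 or _b are one class to them, and where a whole thing is asked for, a point or a joint stands for the part that bears it (a point fixed in the world has none). Each returns a list of dicts, best first, with "score" (0 to 1); they miss things now and then, are a little off and sometimes report something else, mostly with a low value. They report only what shows in the picture. A call takes as long as a camera call. They do not tell look-alikes from the thing itself.
- robot.search_frame(query, camera): "location" ([x, y, z] in m, in world coordinates, good to about 4 mm: the middle of the surface that is visible of it).
- robot.pinpoint(query, camera): "location" ([x, y, z] in m, in world coordinates, good to about 4 mm: a listed point, or the origin of a listed thing).
The state is a dict: "time": time; "joint_positions": joint angles; "dq": joint speeds; "tau": joint torques, N m; "tool_pos": TCP position; "tcp_rot": TCP orientation; "wrist_force": force on the tool from outside, world axes, zero at the start; "wrist_torque": the same for the moment, N m; "gripper_width": finger opening in m.
Only numpy, scipy, OpenCV 4.12 (cv2) and the standard library are available. Lean on these libraries where they do the work, as an engineer would, in place of code of your own. Each camera call takes 0.05 s, during which the arm holds its last target. There are 200 camera calls.

TASK

Lift the round dust cap off the coil stand and leave it standing upright on the bench, clear of the stand. Then bring the coil upright over the stand's metal plate, slide it along the slot until its base drops over the locating pin, and press it down so that the sprung plate is fully down. Finish while still holding the coil pressed down; do not let go, and leave the meter, the weight and the rheostat where they stand.

Things in the scene. Friction and masses are not known exactly. Their poses are not given: they have to be found in the camera images.
- stand: Coil stand, fixed to the bench: a flat grey metal housing 180 x 140 mm, its top 40 mm above the bench, with a square aluminium plate 100 x 100 x 6 mm floating on springs over its middle. Origin: centre of its underside, on the bench. Its x axis (180 mm side) runs along the slot, z up.
- slot_mid (a point): Middle of the dark slot (44 x 14 mm, along the stand's x) in the top of the sprung plate, 52 mm above the bench, axes as the stand's. The locating pin stands in the slot with its axis on the slot's centre line (y = 0), anywhere up to 14 mm to either side of this point along x; exactly where is not told, and the cap hides it at first.
- pin (a joint): How far the locating pin is pushed down: 0 at rest, at most 0.004 m, on a spring (3 N to start, 5 N at the end). It is a steel pin 12 mm across with a bevelled tip, fixed sideways, standing 14 mm above the plate at rest (tip 66 mm above the bench). It reads 0 again once the coil's hole is over it.
- plate (a joint): How far the sprung plate is pressed down: 0 at rest, 0.006 m fully down. It starts to move at about 5 N and is fully down at about 11 N, the coil's own weight included; it springs back up when let go. The pin does not move with it.
- cap_mid (a point): Dust cap that stands on the sprung plate over the pin: an upturned white plastic pot 80 mm across and 34 mm high, open below, with a round knob on top 24 mm across and 28 mm high (62 mm in all). Mass about 0.09 kg. This point is on its axis 31 mm above its lower rim; z up.
- coil_mid (a point): The coil, loose on the bench, 92 mm tall, 0.35 kg: square black base 76 x 76 x 26 mm, copper winding 60 mm across, flange 68 mm across, square grip block 32 x 32 mm from 54 mm up to the top. Centred below is a blind hole 14 mm across, 26 mm deep, mouth bevelled 2 mm, for the pin; any yaw fits. This point: on its axis, 46 mm above the underside; x, y along the sides of base and block.
- meter: Bystander: loose black box meter 70 x 120 x 90 mm high; origin at the centre of its underside.
- weight: Bystander: loose dark steel weight 48 mm across, 66 mm high with a knob; origin at the centre of its underside.
- rheostat: Bystander: loose rheostat, a white tube between two steel cheeks on a wooden board 50 x 140 mm, 57 mm high; origin at the centre of its underside.
Not all that is in view belongs to the job. There is more than one size of the part that bears cap_mid; the job needs the largest.

How it is judged:
On the way, in this order (a step that is already met when the one before it is completed fails the run):
1. the dust cap stands upright on the bench, clear of the stand, let go (height (world z) of cap_mid below 0.036 m and angle between cap_mid's own z axis and vertical below 0.1 rad and contact force between each of stand, the fingers and cap below 0.05 N), for 0.2 s.
2. the coil has dropped over the pin onto the plate (z of coil_mid in the frame of stand below 0.101 m and horizontal distance between coil_mid and slot_mid below 0.02 m and angle between coil_mid's own z axis and vertical below 0.1 rad), for 0.05 s.
At the end, for the whole second after the job is handed in: Coil on the pin: axis within 20 mm of the slot's middle, upright to 0.08 rad, underside at most 49.5 mm above the bench; sprung plate at least 4.5 of 6 mm down; fingers still bearing on the coil; dust cap upright on the bench, at rest, not touching the stand (value of joint plate above 0.0045 m and z of coil_mid in the frame of stand below 0.0955 m and horizontal distance between coil_mid and slot_mid below 0.02 m and angle between coil_mid's own z axis and vertical below 0.08 rad and contact force between the fingers and coil above 1 N and height (world z) of cap_mid below 0.036 m and angle between cap_mid's own z axis and vertical below 0.1 rad and contact force between stand and cap below 0.05 N and linear speed of cap below 0.02 m/s); the arm keeps its last pose, push and grip.
It fails at once if the meter, the weight or the rheostat is shifted by more than 20 mm (distance of any of meter, weight, rheostat from where it was at the start of the episode above 0.02 m).
It also fails if it takes over 61 s, if anything falls off the work surface, if the arm or the gripper's body presses on something with over 40 N, if the wrist force passes 120 N, or if a joint passes its speed limit or range.

## Working session

There is one attempt and no reset: what is moved stays moved. The work goes in short steps, Python scripts to look and compute and a shell command to move; the robot and the scene stay as the last step left them, time stands still between calls to the robot, and variables do not carry over. Pictures are saved under pics/ and viewed, about 8 in all and at most 12, crops included, and the job is handed in when it is done.

```bash
mkdir -p pics
python3 - <<'E'
from bench import robot
import cv2,numpy as np
for c in("scene","top"):
    d=robot.get_image(c); cv2.imwrite(f"pics/{c}0.png",cv2.cvtColor(d["img"],cv2.COLOR_RGB2BGR))
    M=np.array(d["mtx"]);E=np.array(d["extrinsics"]);print(c,M.round(1).tolist(),E.round(3).tolist())
    for q in("stand","slot_mid","cap_mid","coil_mid","meter","weight","rheostat"):
        for r in robot.pinpoint(q,c):
            p=E[:3,:3].T@(np.array(r["location"])-E[:3,3]);u=M@[p[0],-p[1],-p[2]];u=u[:2]/u[2]
            print(q,np.round(r["location"],3),round(r["score"],2),u.round(), [k for k in r if k not in("score","location")])
s=robot.read_state();print({k:np.round(v,3).tolist() for k,v in s.items()})
E
```

```text
scene [[381.0, 0.0, 286.8], [0.0, 381.0, 207.4], [0.0, 0.0, 1.0]] [[0.327, -0.77, 0.548, 1.233], [0.945, 0.26, -0.199, -0.207], [0.011, 0.583, 0.813, 0.969], [0.0, 0.0, 0.0, 1.0]]
stand [ 0.551 -0.175 -0.002] 0.64 [221. 218.] []
slot_mid [ 0.552 -0.17   0.055] 0.81 [220. 207.] []
cap_mid [ 0.56  -0.178  0.082] 0.92 [217. 204.] []
cap_mid [ 0.643 -0.012  0.023] 0.86 [280. 223.] []
cap_mid [ 0.484 -0.335  0.023] 0.57 [163. 210.] []
cap_mid [0.553 0.173 0.046] 0.18 [327. 180.] []
coil_mid [0.549 0.173 0.046] 0.62 [327. 180.] []
meter [ 0.766 -0.038 -0.001] 0.61 [285. 264.] []
weight [ 0.61   0.404 -0.001] 0.74 [398. 185.] []
rheostat [ 0.576 -0.453  0.001] 0.93 [128. 250.] []
top [[463.2, 0.0, 290.4], [0.0, 463.2, 212.5], [0.0, 0.0, 1.0]] [[-0.0, 0.985, -0.17, 0.434], [-1.0, 0.001, 0.008, 0.006], [0.008, 0.17, 0.985, 1.263], [0.0, 0.0, 0.0, 1.0]]
stand [ 0.553 -0.178 -0.004] 0.79 [354. 248.] []
stand [ 0.554 -0.175  0.082] 0.38 [357. 245.] []
slot_mid [ 0.55  -0.173  0.049] 0.67 [355. 248.] []
cap_mid [ 0.483 -0.338  0.02 ] 0.74 [415. 274.] []
cap_mid [ 0.641 -0.014  0.027] 0.67 [294. 215.] []
cap_mid [ 0.556 -0.173  0.084] 0.64 [357. 244.] []
coil_mid [0.549 0.177 0.044] 0.93 [222. 248.] []
meter [ 0.773 -0.037  0.004] 0.83 [302. 170.] []
weight [0.613 0.401 0.001] 0.64 [142. 226.] []
rheostat [ 0.575 -0.457  0.   ] 0.66 [455. 240.] []
{'time': 0.8, 'joint_positions': [-1.204, 0.615, -0.013, 1.423, 0.008, 1.103, -0.04], 'dq': [0.001, 0.001, -0.003, 0.0, 0.0, -0.0, 0.001], 'tau': [0.0, -45.877, 0.209, -16.602, -0.061, 0.013, 0.0], 'tool_pos': [0.249, 0.6, 0.244], 'tcp_rot': [-0.588, -0.393, 0.393, 0.588], 'wrist_force': [-0.284, 0.164, 0.235], 'wrist_torque': [-0.067, -0.065, 0.058], 'gripper_width': 0.093}
```

```bash
python3 -c "
import cv2,numpy as np
a=cv2.imread('pics/scene0.png');b=cv2.imread('pics/top0.png');cv2.imwrite('pics/both0.png',cv2.resize(np.vstack([a,b]),(400,600)) if 0 else a)"
```

```text
(no output)
```

View pics/scene0.png

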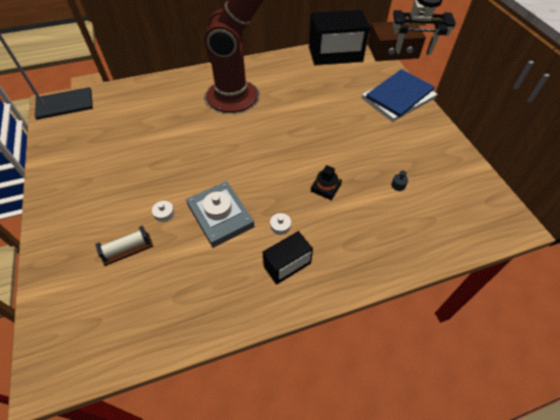

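View pics/top0.png

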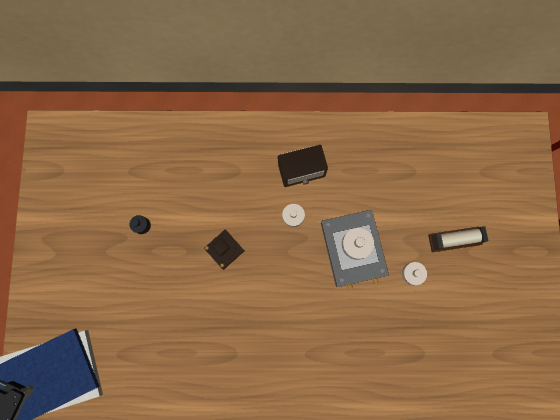

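The scene shows the stand at (220,215) carrying a cap (knob at 217,198). Smaller white caps are at (163,210) and (280,222). The coil is at (327,182), the meter at (288,257), the weight at (400,181) and the rheostat at (124,245).

Look-alikes for the cap in the top view are (357,244) on the stand, (294,215) and (415,274). The one on the stand looks largest. Next I'll check it in a crop and measure.

```bash
cat > h.py <<'E'
from bench import robot
import cv2,numpy as np
def shot(c,name=None):
    d=robot.get_image(c); im=cv2.cvtColor(d["img"],cv2.COLOR_RGB2BGR)
    if name: cv2.imwrite(f"pics/{name}.png",im)
    return im,np.array(d["mtx"]),np.array(d["extrinsics"])
def p2w(uv,z,M,E):
    r=np.linalg.inv(M)@[uv[0],uv[1],1.]; r=E[:3,:3]@[r[0],-r[1],-r[2]]; o=E[:3,3]
    return o+r*(z-o[2])/r[2]
def w2p(w,M,E):
    p=E[:3,:3].T@(np.array(w)-E[:3,3]);u=M@[p[0],-p[1],-p[2]];return u[:2]/u[2]
def crop(im,c,hw,hh,s,name):
    cv2.imwrite(f"pics/{name}.png",cv2.resize(im[c[1]-hh:c[1]+hh,c[0]-hw:c[0]+hw],None,fx=s,fy=s,interpolation=cv2.INTER_CUBIC))
def state():
    s=robot.read_state()
    from scipy.spatial.transform import Rotation as R
    m=R.from_quat(s["tcp_rot"]).as_matrix()
    print("t",round(s["time"],2),"pos",np.round(s["tool_pos"],4),"F",np.round(s["wrist_force"],2),"w",round(s["gripper_width"],4));print("q",np.round(s["joint_positions"],2),"R",m.round(3).tolist())
    return np.array(s["tool_pos"]),m
E
python3 - <<'E'
from h import *
im,M,E=shot("top")
crop(im,(355,245),100,75,4,"capcrop")
hsv=cv2.cvtColor(im,cv2.COLOR_BGR2HSV)
for n,c,h,m in (("coil",(224,249),26,hsv[...,2]<75),("stand",(354,248),50,(hsv[...,1]<70)&(hsv[...,2]>60))):
    k=np.zeros(m.shape,np.uint8);k[c[1]-h:c[1]+h,c[0]-h:c[0]+h]=m[c[1]-h:c[1]+h,c[0]-h:c[0]+h]
    cs=max(cv2.findContours(k,0,2)[0],key=cv2.contourArea)
    z=.026 if n=="coil" else .04
    w=np.array([p2w(q[0],z,M,E)[:2] for q in cs],np.float32)
    print(n,cv2.minAreaRect(w),cv2.boundingRect(cs))
for n,c in(("cap",(357,243)),("s1",(294,215)),("s2",(415,274))):
    k=np.zeros(im.shape[:2],np.uint8);h=24;v=((hsv[...,2]>150)&(hsv[...,0]<30)&(hsv[...,1]>8))
    k[c[1]-h:c[1]+h,c[0]-h:c[0]+h]=v[c[1]-h:c[1]+h,c[0]-h:c[0]+h]
    cs=max(cv2.findContours(k,0,2)[0],key=cv2.contourArea);print(n,cv2.minEnclosingCircle(cs))
crop(im,(224,249),40,30,8,"coilcrop")
E
python3 -c "
import cv2,numpy as np
a=cv2.imread('pics/capcrop.png');b=cv2.imread('pics/coilcrop.png')
cv2.imwrite('pics/c1.png',cv2.resize(np.hstack([a[:,:800],b]),(800,336)))"
```

```text
coil ((0.5483592748641968, 0.17366787791252136), (0.07891719043254852, 0.0749812051653862), 42.485572814941406) (205, 230, 39, 40)
stand ((0.5512391328811646, -0.1724877655506134), (0.17837297916412354, 0.14120469987392426), 12.759709358215332) (321, 210, 68, 77)
cap ((358.0, 242.5), 16.347881317138672)
s1 ((293.5, 209.5), 29.908292770385742)
s2 ((414.5, 280.5), 28.71420669555664)Traceback (most recent call last):
  File "<string>", line 4, in <module>
    cv2.imwrite('pics/c1.png',cv2.resize(np.hstack([a[:,:800],b]),(800,336)))
                                                  ~~~~~~~~~^^^^^^^^^^^^^^^
    return _nx.concatenate(arrs, 1, dtype=dtype, casting=casting)
           ~~~~~~~~~~~~~~~^^^^^^^^^^^^^^^^^^^^^^^^^^^^^^^^^^^^^^^
ValueError: all the input array dimensions except for the concatenation axis must match exactly, but along dimension 0, the array at index 0 has size 600 and the array at index 1 has size 480
```

View pics/capcrop.png

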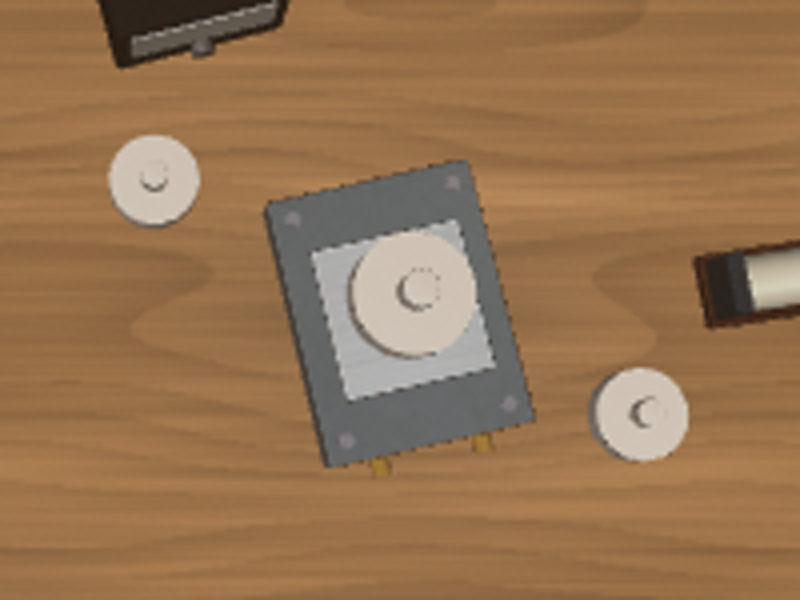

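View pics/coilcrop.png

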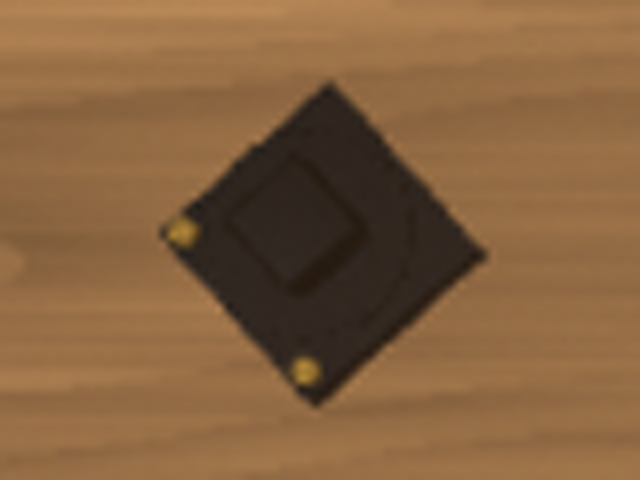

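The crop shows the cap on the stand's plate at full-image pixel (358,243). It is about 126 crop px across, against about 92 for the two loose ones, so it is the right one. The coil crop shows its grip block centred at about pixel (220.7,246.2), with the base turned about 42°.

Run:
```python
from h import *
im,M,E=shot("top")
o=np.array
print("cap disc",p2w(o([413,293])/4+[254.6,169.6],.086,M,E).round(4),"knob",p2w(o([421,288])/4+[254.6,169.6],.114,M,E).round(4))
print("block",p2w(o([294,218])/8+[183.6,218.6],.092,M,E).round(4))
b=[p2w(o(c)/8+[183.6,218.6],z,M,E)[:2] for c,z in(((331,82),.026),((160,232),.026),((487,255),0),((316,406),0))]
print(o(b).round(4).tolist())
h=[p2w(o(c)/4+[254.6,169.6],.04,M,E)[:2] for c in((467,161),(267,203),(328,467),(534,420))];print(o(h).round(4).tolist(),np.mean(h,0))
pl=[p2w(o(c)/4+[254.6,169.6],.052,M,E)[:2] for c in((459,220),(312,253),(348,400),(495,367))];print(o(pl).round(4).tolist(),np.mean(pl,0), np.degrees(np.arctan2(*(pl[0]-pl[3])[::-1])))
im,M,E=shot("scene");crop(im,(220,205),40,30,8,"s1")
p,m=state()
print("to cap, tool axes cm:",(m.T@(o([.556,-.175,.3])-p)*100).round(2))
```

```text
cap disc [ 0.5586 -0.1761  0.086 ] knob [ 0.5588 -0.1769  0.114 ]
block [0.5501 0.1734 0.092 ]
[[0.6025, 0.1716], [0.5519, 0.2274], [0.5466, 0.1206], [0.4955, 0.1775]]
[[0.6525, -0.2218], [0.6238, -0.0871], [0.4495, -0.1249], [0.48, -0.2606]] [ 0.55143244 -0.17358247]
[[0.6107, -0.213], [0.5886, -0.1154], [0.4924, -0.1374], [0.5138, -0.2338]] [ 0.55137819 -0.17489787] 12.06766464969751
t 0.95 pos [0.2488 0.6005 0.2437] F [-0.63  0.45 -0.3 ] w 0.093
q [-1.2   0.61 -0.01  1.42  0.01  1.1  -0.04] R [[0.383, -0.0, -0.924], [0.924, -0.0, 0.383], [-0.0, -1.0, 0.0]]
to cap, tool axes cm: [-59.88  -5.63 -58.06]
```

```bash
python3 -m jog '[{"dx":-3.7,"dz":-3.65,"grip":-1},{"dx":-3.7,"dz":-3.65,"grip":-1},{"dx":-3.7,"dz":-3.65,"grip":-1},{"dx":-3.7,"dz":-3.65,"grip":-1},{"dx":-3.7,"dz":-3.65,"grip":-1},{"dx":-3.7,"dz":-3.65,"grip":-1},{"dx":-3.7,"dz":-3.65,"grip":-1},{"dx":-3.7,"dz":-3.65,"grip":-1}]' 20
python3 -m jog '[{"dx":-3.7,"dz":-3.65,"grip":-1},{"dx":-3.7,"dz":-3.65,"grip":-1},{"dx":-3.7,"dz":-3.65,"grip":-1},{"dx":-3.7,"dz":-3.65,"grip":-1},{"dx":-3.7,"dz":-3.65,"grip":-1},{"dx":-3.7,"dz":-3.65,"grip":-1},{"dx":-3.7,"dz":-3.65,"grip":-1},{"grip":-1}]'
python3 - <<'E'
from h import *
p,m=state();print((m.T@(np.array([.5585,-.1765,.114])-p)*100).round(2))
E
```

```text
t 0.95 pos [0.2488 0.6005 0.2437] F [-0.63  0.45 -0.3 ] w 0.093
q [-1.2   0.61 -0.01  1.42  0.01  1.1  -0.04] R [[0.383, -0.0, -0.924], [0.924, -0.0, 0.383], [-0.0, -1.0, 0.0]]
[-59.93  12.97 -58.35]invalid input at $[0]: expected keys dx, dy, dz, wx, wy, wz, grip
invalid input at $[0]: expected keys dx, dy, dz, wx, wy, wz, grip
```

```bash
python3 -m jog '[{"dx":-3.7,"dy":0,"dz":-3.65,"wx":0,"wy":0,"wz":0,"grip":-1},{"dx":-3.7,"dy":0,"dz":-3.65,"wx":0,"wy":0,"wz":0,"grip":-1},{"dx":-3.7,"dy":0,"dz":-3.65,"wx":0,"wy":0,"wz":0,"grip":-1},{"dx":-3.7,"dy":0,"dz":-3.65,"wx":0,"wy":0,"wz":0,"grip":-1},{"dx":-3.7,"dy":0,"dz":-3.65,"wx":0,"wy":0,"wz":0,"grip":-1},{"dx":-3.7,"dy":0,"dz":-3.65,"wx":0,"wy":0,"wz":0,"grip":-1},{"dx":-3.7,"dy":0,"dz":-3.65,"wx":0,"wy":0,"wz":0,"grip":-1},{"dx":-3.7,"dy":0,"dz":-3.65,"wx":0,"wy":0,"wz":0,"grip":-1}]' 20
python3 -m jog '[{"dx":-3.7,"dy":0,"dz":-3.65,"wx":0,"wy":0,"wz":0,"grip":-1},{"dx":-3.7,"dy":0,"dz":-3.65,"wx":0,"wy":0,"wz":0,"grip":-1},{"dx":-3.7,"dy":0,"dz":-3.65,"wx":0,"wy":0,"wz":0,"grip":-1},{"dx":-3.7,"dy":0,"dz":-3.65,"wx":0,"wy":0,"wz":0,"grip":-1},{"dx":-3.7,"dy":0,"dz":-3.65,"wx":0,"wy":0,"wz":0,"grip":-1},{"dx":-3.7,"dy":0,"dz":-3.65,"wx":0,"wy":0,"wz":0,"grip":-1},{"dx":-3.7,"dy":0,"dz":-3.65,"wx":0,"wy":0,"wz":0,"grip":-1},{"dx":0,"dy":0,"dz":0,"wx":0,"wy":0,"wz":0,"grip":-1}]'
python3 - <<'E'
from h import *
p,m=state();print((m.T@(np.array([.5585,-.1765,.114])-p)*100).round(2))
E
```

```text
time: 1.95
tool_pos: [0.406, 0.2138, 0.244]
tcp_rot: [0.588, 0.393, -0.392, -0.588]
wrist_force: [0.7, 0.6, 0.4]
gripper_width: 0.0928
time: 2.95
tool_pos: [0.5426, -0.1275, 0.2436]
tcp_rot: [0.591, 0.39, -0.391, -0.588]
wrist_force: [-0.3, 0.9, 0.1]
gripper_width: 0.093
t 2.95 pos [ 0.5426 -0.1275  0.2436] F [-0.29  0.89  0.15] w 0.093
q [ 0.1   0.47  0.13  1.7  -0.07  0.97  1.43] R [[0.391, 0.001, -0.921], [0.921, -0.004, 0.391], [-0.003, -1.0, -0.002]]
[-3.85 12.98 -3.35]
```

```bash
python3 -m jog '[{"dx":-2,"dy":0,"dz":-1.7,"wx":0,"wy":0,"wz":0,"grip":-1},{"dx":-1.85,"dy":0,"dz":-1.65,"wx":0,"wy":0,"wz":0,"grip":-1},{"dx":0,"dy":3,"dz":0,"wx":0,"wy":0,"wz":0,"grip":-1},{"dx":0,"dy":4,"dz":0,"wx":0,"wy":0,"wz":0,"grip":-1},{"dx":0,"dy":3.3,"dz":0,"wx":0,"wy":0,"wz":0,"grip":-1},{"dx":0,"dy":1.7,"dz":0,"wx":0,"wy":0,"wz":0,"grip":-1},{"dx":0,"dy":0.9,"dz":0,"wx":0,"wy":0,"wz":0,"grip":-1},{"dx":0,"dy":0,"dz":0,"wx":0,"wy":0,"wz":0,"grip":-1}]' 20
python3 - <<'E'
from h import *
p,m=state();print((m.T@(np.array([.5585,-.1765,.114])-p)*100).round(2))
E
```

```text
time: 3.95
tool_pos: [0.5587, -0.17, 0.1149]
tcp_rot: [0.588, 0.393, -0.393, -0.588]
wrist_force: [0.7, 0.2, 0.7]
gripper_width: 0.0927
t 3.95 pos [ 0.5587 -0.17    0.1149] F [0.73 0.17 0.72] w 0.0927
q [ 0.19  0.67  0.11  1.76 -0.1   0.72  1.53] R [[0.382, 0.0, -0.924], [0.924, -0.0, 0.382], [0.0, -1.0, -0.0]]
[-0.61  0.09 -0.23]
```

```bash
python3 -m jog '[{"dx":-0.6,"dy":0,"dz":-0.2,"wx":0,"wy":0,"wz":0,"grip":-1},{"dx":0,"dy":0,"dz":0,"wx":0,"wy":0,"wz":0,"grip":-1},{"dx":0,"dy":0,"dz":0,"wx":0,"wy":0,"wz":0,"grip":1},{"dx":0,"dy":0,"dz":0,"wx":0,"wy":0,"wz":0,"grip":1},{"dx":0,"dy":0,"dz":0,"wx":0,"wy":0,"wz":0,"grip":1},{"dx":0,"dy":0,"dz":0,"wx":0,"wy":0,"wz":0,"grip":1},{"dx":0,"dy":0,"dz":0,"wx":0,"wy":0,"wz":0,"grip":1},{"dx":0,"dy":0,"dz":0,"wx":0,"wy":0,"wz":0,"grip":1}]' 20
```

```text
time: 4.95
tool_pos: [0.5579, -0.1765, 0.1146]
tcp_rot: [-0.588, -0.393, 0.393, 0.588]
wrist_force: [-0.1, 0.8, -0.5]
gripper_width: 0.0379
```

```bash
python3 -m jog '[{"dx":0,"dy":0,"dz":0,"wx":0,"wy":0,"wz":0,"grip":1},{"dx":0,"dy":-0.5,"dz":0,"wx":0,"wy":0,"wz":0,"grip":1},{"dx":0,"dy":-1,"dz":0,"wx":0,"wy":0,"wz":0,"grip":1},{"dx":0,"dy":-1.5,"dz":0,"wx":0,"wy":0,"wz":0,"grip":1},{"dx":0,"dy":-1.5,"dz":0,"wx":0,"wy":0,"wz":0,"grip":1},{"dx":0,"dy":-1.5,"dz":0,"wx":0,"wy":0,"wz":0,"grip":1},{"dx":0,"dy":0,"dz":0,"wx":0,"wy":0,"wz":0,"grip":1},{"dx":0,"dy":0,"dz":0,"wx":0,"wy":0,"wz":0,"grip":1}]'
python3 - <<'E'
from h import *
p,m=state();print((m.T@(np.array([.50,.02,.17])-p)*100).round(2))
im,M,E=shot("scene");crop(im,(220,195),50,40,8,"lift")
E
```

```text
time: 5.95
tool_pos: [0.5576, -0.1764, 0.1745]
tcp_rot: [-0.588, -0.393, 0.393, 0.588]
wrist_force: [0.6, 1.2, -0.9]
gripper_width: 0.0231
t 5.95 pos [ 0.5576 -0.1764  0.1745] F [ 0.64  1.23 -0.91] w 0.0231
q [ 0.19  0.59  0.12  1.71 -0.09  0.85  1.53] R [[0.383, -0.001, -0.924], [0.924, 0.0, 0.383], [-0.0, -1.0, 0.001]]
[15.94  0.45 12.84]
```

View pics/lift.png

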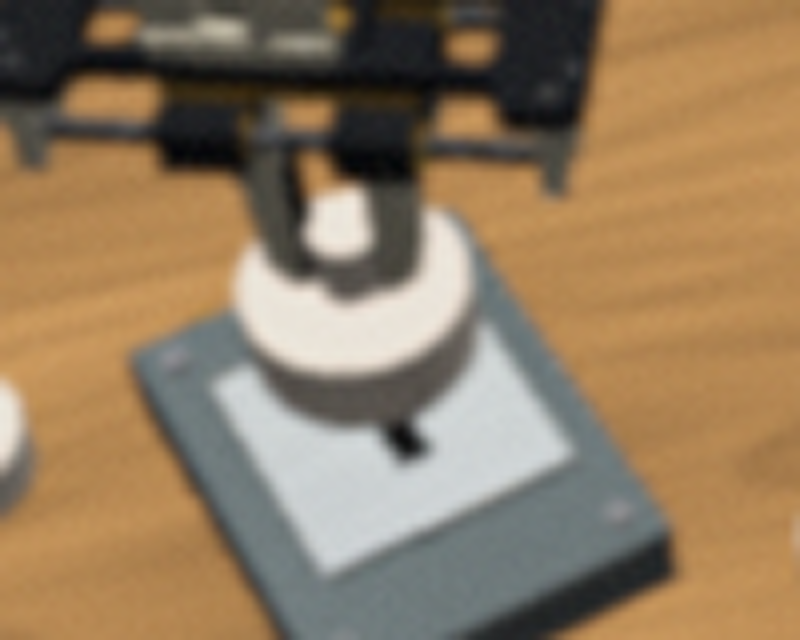

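The cap is held level at crop (355,310), and the bare plate and slot show below it, with the slot's end at (405,435). Next I'll carry it to (0.50, 0.02).

```bash
python3 -m jog '[{"dx":2,"dy":0,"dz":1.6,"wx":0,"wy":0,"wz":0,"grip":1},{"dx":3,"dy":0,"dz":2.4,"wx":0,"wy":0,"wz":0,"grip":1},{"dx":3.5,"dy":0,"dz":2.8,"wx":0,"wy":0,"wz":0,"grip":1},{"dx":3.5,"dy":0,"dz":2.8,"wx":0,"wy":0,"wz":0,"grip":1},{"dx":2.5,"dy":0,"dz":2,"wx":0,"wy":0,"wz":0,"grip":1},{"dx":1.4,"dy":1,"dz":1.2,"wx":0,"wy":0,"wz":0,"grip":1},{"dx":0,"dy":3,"dz":0,"wx":0,"wy":0,"wz":0,"grip":1},{"dx":0,"dy":3,"dz":0,"wx":0,"wy":0,"wz":0,"grip":1}]'
python3 -m jog '[{"dx":0,"dy":2,"dz":0,"wx":0,"wy":0,"wz":0,"grip":1},{"dx":0,"dy":1,"dz":0,"wx":0,"wy":0,"wz":0,"grip":1},{"dx":0,"dy":0.4,"dz":0,"wx":0,"wy":0,"wz":0,"grip":1},{"dx":0,"dy":0,"dz":0,"wx":0,"wy":0,"wz":0,"grip":1},{"dx":0,"dy":0,"dz":0,"wx":0,"wy":0,"wz":0,"grip":1},{"dx":0,"dy":0,"dz":0,"wx":0,"wy":0,"wz":0,"grip":1},{"dx":0,"dy":0,"dz":0,"wx":0,"wy":0,"wz":0,"grip":1},{"dx":0,"dy":0,"dz":0,"wx":0,"wy":0,"wz":0,"grip":1}]'
python3 - <<'E'
from h import *
state()
im,M,E=shot("scene");c=w2p((.5,.02,.03),M,E).astype(int);crop(im,c,40,30,8,"low");print(c)
E
```

```text
time: 7.0
tool_pos: [0.5005, 0.0188, 0.1033]
tcp_rot: [0.588, 0.393, -0.393, -0.588]
wrist_force: [0.3, -0.5, -1.2]
gripper_width: 0.0237
time: 8.0
tool_pos: [0.5006, 0.0194, 0.0708]
tcp_rot: [0.588, 0.393, -0.393, -0.588]
wrist_force: [0.8, 0.5, -1.1]
gripper_width: 0.0232
t 8.0 pos [0.5006 0.0194 0.0708] F [ 0.77  0.47 -1.09] w 0.0232
q [-0.14  0.65  0.09  2.03 -0.12  0.48  1.21] R [[0.383, 0.0, -0.924], [0.924, -0.0, 0.383], [0.0, -1.0, -0.0]]
[275 183]
```

```bash
python3 -m jog '[{"dx":0,"dy":0.3,"dz":0,"wx":0,"wy":0,"wz":0,"grip":1},{"dx":0,"dy":0.2,"dz":0,"wx":0,"wy":0,"wz":0,"grip":1},{"dx":0,"dy":0.2,"dz":0,"wx":0,"wy":0,"wz":0,"grip":1},{"dx":0,"dy":0.1,"dz":0,"wx":0,"wy":0,"wz":0,"grip":1},{"dx":0,"dy":0,"dz":0,"wx":0,"wy":0,"wz":0,"grip":1},{"dx":0,"dy":0,"dz":0,"wx":0,"wy":0,"wz":0,"grip":1},{"dx":0,"dy":0,"dz":0,"wx":0,"wy":0,"wz":0,"grip":1},{"dx":0,"dy":0,"dz":0,"wx":0,"wy":0,"wz":0,"grip":1}]'
python3 -m jog '[{"dx":0,"dy":0,"dz":0,"wx":0,"wy":0,"wz":0,"grip":1},{"dx":0,"dy":0,"dz":0,"wx":0,"wy":0,"wz":0,"grip":1},{"dx":0,"dy":0,"dz":0,"wx":0,"wy":0,"wz":0,"grip":1},{"dx":0,"dy":0,"dz":0,"wx":0,"wy":0,"wz":0,"grip":1},{"dx":0,"dy":0,"dz":0,"wx":0,"wy":0,"wz":0,"grip":1},{"dx":0,"dy":0,"dz":0,"wx":0,"wy":0,"wz":0,"grip":1},{"dx":0,"dy":0,"dz":0,"wx":0,"wy":0,"wz":0,"grip":1},{"dx":0,"dy":0.1,"dz":0,"wx":0,"wy":0,"wz":0,"grip":1}]'
```

```text
time: 9.05
tool_pos: [0.5005, 0.0194, 0.0636]
tcp_rot: [-0.588, -0.393, 0.393, 0.588]
wrist_force: [-2.8, -0.5, 8.3]
gripper_width: 0.0237
time: 10.05
tool_pos: [0.5005, 0.0194, 0.0635]
tcp_rot: [-0.588, -0.393, 0.393, 0.588]
wrist_force: [-5.2, 0.8, 23.9]
gripper_width: 0.0233
```

On the bench. I'll relax the push, open, and rise.

```bash
python3 -m jog '[{"dx":0,"dy":-0.1,"dz":0,"wx":0,"wy":0,"wz":0,"grip":1},{"dx":0,"dy":0,"dz":0,"wx":0,"wy":0,"wz":0,"grip":-1},{"dx":0,"dy":0,"dz":0,"wx":0,"wy":0,"wz":0,"grip":-1},{"dx":0,"dy":0,"dz":0,"wx":0,"wy":0,"wz":0,"grip":-1},{"dx":0,"dy":0,"dz":0,"wx":0,"wy":0,"wz":0,"grip":-1},{"dx":0,"dy":0,"dz":0,"wx":0,"wy":0,"wz":0,"grip":-1},{"dx":0,"dy":-2,"dz":0,"wx":0,"wy":0,"wz":0,"grip":-1},{"dx":0,"dy":-4,"dz":0,"wx":0,"wy":0,"wz":0,"grip":-1}]'
python3 -m jog '[{"dx":0,"dy":-4,"dz":0,"wx":0,"wy":0,"wz":0,"grip":-1},{"dx":0,"dy":-4,"dz":0,"wx":0,"wy":0,"wz":0,"grip":-1},{"dx":2,"dy":0,"dz":0,"wx":0,"wy":0.15,"wz":0,"grip":-1},{"dx":2,"dy":0,"dz":0,"wx":0,"wy":0.15,"wz":0,"grip":-1},{"dx":2,"dy":0,"dz":0,"wx":0,"wy":0.14,"wz":0,"grip":-1},{"dx":0,"dy":0,"dz":0,"wx":0,"wy":0,"wz":0,"grip":-1},{"dx":0,"dy":0,"dz":0,"wx":0,"wy":0,"wz":0,"grip":-1},{"dx":0,"dy":0,"dz":0,"wx":0,"wy":0,"wz":0,"grip":-1}]'
python3 - <<'E'
from h import *
p,m=state();print((m.T@(np.array([.5493,.1742,.082])-p)*100).round(2),np.degrees(np.arctan2(m[1,0],m[0,0])))
im,M,E=shot("top");crop(im,(310,230),100,75,4,"pin");cv2.imwrite("pics/top2.png",im)
for c in("top","scene"):
    if c=="scene":im,M,E=shot(c,"scene2")
    for q in("cap_mid","slot_mid","coil_mid"):
        for r in robot.pinpoint(q,c):print(c,q,np.round(r["location"],3),round(r["score"],2))
E
```

```text
time: 11.05
tool_pos: [0.4993, 0.0193, 0.122]
tcp_rot: [-0.587, -0.392, 0.394, 0.589]
wrist_force: [-0.4, 0.1, -0.3]
gripper_width: 0.0888
time: 12.05
tool_pos: [0.5307, 0.0692, 0.2027]
tcp_rot: [0.66, 0.255, -0.255, -0.66]
wrist_force: [-0.2, 0.0, 0.1]
gripper_width: 0.0928
t 12.05 pos [0.5307 0.0692 0.2027] F [-0.25  0.05  0.13] w 0.0928
q [-0.34  0.49  0.26  1.82 -0.16  0.85  0.73] R [[0.74, -0.001, -0.672], [0.672, -0.0, 0.74], [-0.001, -1.0, 0.0]]
[ 8.45 12.06  6.52] 42.25114481231326
top cap_mid [ 0.64  -0.013  0.027] 0.75
top cap_mid [0.5   0.02  0.031] 0.65
top cap_mid [ 0.48  -0.338  0.023] 0.64
top slot_mid [ 0.55  -0.174  0.051] 0.59
top slot_mid [0.498 0.02  0.03 ] 0.48
top coil_mid [0.551 0.173 0.045] 0.57
scene cap_mid [ 0.642 -0.014  0.025] 0.91
scene cap_mid [ 0.487 -0.334  0.027] 0.89
scene cap_mid [0.5   0.019 0.03 ] 0.8
scene slot_mid [ 0.552 -0.172  0.055] 0.84
scene coil_mid [0.551 0.17  0.043] 0.75
```

View pics/pin.png

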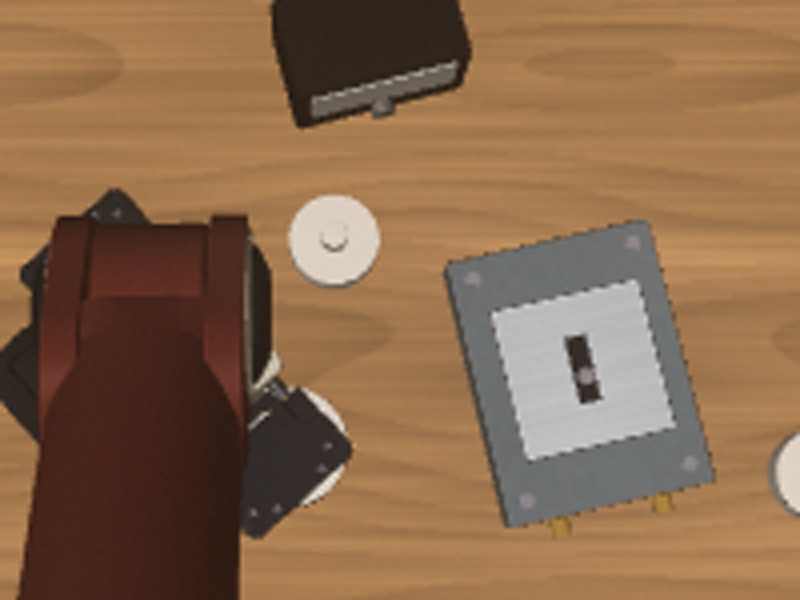

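The image shows the slot centre at crop (583,369) and the steel pin at (586,376). The cap stands partly hidden under the gripper near (310,440), and the networks put it at z = 0.030. Next I'll compute the pin position and go to the coil.

```bash
python3 -m jog '[{"dx":2.5,"dy":0,"dz":2,"wx":0,"wy":0,"wz":0,"grip":-1},{"dx":3,"dy":0,"dz":2.3,"wx":0,"wy":0,"wz":0,"grip":-1},{"dx":2.95,"dy":0,"dz":2.2,"wx":0,"wy":0,"wz":0,"grip":-1},{"dx":0,"dy":3,"dz":0,"wx":0,"wy":0,"wz":0,"grip":-1},{"dx":0,"dy":3,"dz":0,"wx":0,"wy":0,"wz":0,"grip":-1},{"dx":0,"dy":1,"dz":0,"wx":0,"wy":0,"wz":0,"grip":-1},{"dx":0,"dy":0,"dz":0,"wx":0,"wy":0,"wz":0,"grip":-1},{"dx":0,"dy":0,"dz":0,"wx":0,"wy":0,"wz":0,"grip":-1}]' 40
python3 - <<'E'
from h import *
p,m=state();print((m.T@(np.array([.5493,.1742,.083])-p)*100).round(2))
im,M,E=shot("top")
g=cv2.cvtColor(im,cv2.COLOR_BGR2GRAY).astype(int)
print(g[234:262,344:368])
f=lambda x,y,z:p2w((x/4+209.6,y/4+154.6),z,M,E)
print("pin",f(586,376,.066).round(4),"slot",f(583,369,.052).round(4))
E
```

```text
time: 13.45
tool_pos: [0.551, 0.1753, 0.1338]
tcp_rot: [0.66, 0.256, -0.254, -0.659]
wrist_force: [0.0, -0.1, 0.3]
gripper_width: 0.0929
t 13.45 pos [0.551  0.1753 0.1338] F [ 0.04 -0.06  0.29] w 0.0929
q [-0.49  0.64  0.23  1.77 -0.2   0.75  0.58] R [[0.74, 0.002, -0.673], [0.673, 0.001, 0.74], [0.002, -1.0, -0.001]]
[-0.21  5.08  0.03]
[[189 188 188 187 187 186 187 187 188 189 189 187 187 186 186 186 184 184
  183 184 184 184 185 185]
 [187 186 187 188 189 189 189 187 187 186 186 185 185 185 185 185 185 186
  186 185 183 183 184 185]
 [189 189 189 188 187 187 188 186 186 187 187 186 187 187 186 185 184 183
  183 185 186 185 185 185]
 [187 187 187 188 188 187 186 188 187 188 187 184 182 183 184 186 186 186
  185 184 185 183 182 181]
 [187 187 188 187 187 188 186 183 182 181 181 144 148 187 185 185 185 184
  184 183 184 185 184 183]
 [188 187 186 185 184 185 183 108 105  70  47  53 113 185 185 185 185 185
  184 183 183 184 185 186]
 [185 187 186 187 187 188 184 106  49  47  48  50  84 188 185 186 184 185
  185 186 186 187 186 186]
 [188 188 189 190 189 188 184 106  49  48  48  48  63
[... 1429 characters left out ...]
1 190
  189 189 188 187 186 186]
 [193 193 191 190 190 188 189 188 189 190 190 192 192 190 190 189 188 187
  186 186 187 188 188 188]
 [189 189 188 188 189 188 189 190 191 191 190 190 188 188 187 185 187 189
  190 190 189 188 188 188]
 [187 188 188 190 191 191 190 189 188 187 186 186 187 189 190 189 190 188
  189 189 190 190 188 187]
 [190 190 189 189 188 186 184 186 187 190 189 191 190 191 190 190 192 189
  189 190 188 189 187 188]
 [186 186 186 186 188 189 190 191 190 190 190 191 191 191 189 190 189 189
  189 189 190 191 191 191]
 [187 190 190 191 191 191 191 189 190 192 191 190 190 189 189 191 191 192
  192 193 192 190 191 190]]
pin [ 0.5458 -0.1743  0.066 ] slot [ 0.5517 -0.1746  0.052 ]
```

```bash
python3 -m jog '[{"dx":-0.2,"dy":2,"dz":0,"wx":0,"wy":0,"wz":0,"grip":-1},{"dx":0,"dy":2,"dz":0,"wx":0,"wy":0,"wz":0,"grip":-1},{"dx":0,"dy":1.1,"dz":0,"wx":0,"wy":0,"wz":0,"grip":-1},{"dx":0,"dy":0,"dz":0,"wx":0,"wy":0,"wz":0,"grip":-1},{"dx":0,"dy":0,"dz":0,"wx":0,"wy":0,"wz":0,"grip":1},{"dx":0,"dy":0,"dz":0,"wx":0,"wy":0,"wz":0,"grip":1},{"dx":0,"dy":0,"dz":0,"wx":0,"wy":0,"wz":0,"grip":1},{"dx":0,"dy":0,"dz":0,"wx":0,"wy":0,"wz":0,"grip":1}]' 40
python3 -m jog '[{"dx":0,"dy":0,"dz":0,"wx":0,"wy":0,"wz":0,"grip":1},{"dx":0,"dy":0,"dz":0,"wx":0,"wy":0,"wz":0,"grip":1},{"dx":0,"dy":0,"dz":0,"wx":0,"wy":0,"wz":0,"grip":1},{"dx":0,"dy":0,"dz":0,"wx":0,"wy":0,"wz":0,"grip":1},{"dx":0,"dy":0,"dz":0,"wx":0,"wy":0,"wz":0,"grip":1},{"dx":0,"dy":0,"dz":0,"wx":0,"wy":0,"wz":0,"grip":1},{"dx":0,"dy":0,"dz":0,"wx":0,"wy":0,"wz":0,"grip":1},{"dx":0,"dy":0,"dz":0,"wx":0,"wy":0,"wz":0,"grip":1}]'
```

```text
time: 14.5
tool_pos: [0.5487, 0.174, 0.0819]
tcp_rot: [0.66, 0.255, -0.255, -0.659]
wrist_force: [-1.0, -0.3, -1.1]
gripper_width: 0.0575
time: 15.5
tool_pos: [0.5486, 0.174, 0.0816]
tcp_rot: [-0.66, -0.255, 0.255, 0.66]
wrist_force: [-1.3, -0.2, -0.1]
gripper_width: 0.0318
```

Gripped at 31.8 mm, as the block's 32 mm calls for. Next I'll lift.

```bash
python3 -m jog '[{"dx":0,"dy":-1,"dz":0,"wx":0,"wy":0,"wz":0,"grip":1},{"dx":0,"dy":-2,"dz":0,"wx":0,"wy":0,"wz":0,"grip":1},{"dx":0,"dy":-3,"dz":0,"wx":0,"wy":0,"wz":0,"grip":1},{"dx":0,"dy":-3,"dz":0,"wx":0,"wy":0,"wz":0,"grip":1},{"dx":0,"dy":-2,"dz":0,"wx":0,"wy":0,"wz":0,"grip":1},{"dx":0,"dy":-1,"dz":0,"wx":0,"wy":0,"wz":0,"grip":1},{"dx":0,"dy":0,"dz":0,"wx":0,"wy":0,"wz":0,"grip":1},{"dx":0,"dy":0,"dz":0,"wx":0,"wy":0,"wz":0,"grip":1}]'
python3 - <<'E'
from h import *
p,m=state();print((m.T@(np.array([.546,-.1752,.2])-p)*100).round(2))
im,M,E=shot("scene");c=w2p((.55,.174,.16),M,E).astype(int);crop(im,c,40,30,8,"held");print(c)
for r in robot.pinpoint("coil_mid","scene"):print(np.round(r["location"],3),round(r["score"],2))
E
```

```text
time: 16.5
tool_pos: [0.5478, 0.1738, 0.2006]
tcp_rot: [-0.659, -0.254, 0.256, 0.66]
wrist_force: [-0.3, 0.3, -2.5]
gripper_width: 0.032
t 16.5 pos [0.5478 0.1738 0.2006] F [-0.32  0.3  -2.52] w 0.032
q [-0.51  0.55  0.25  1.71 -0.17  0.9   0.55] R [[0.74, -0.002, -0.673], [0.673, -0.001, 0.74], [-0.002, -1.0, 0.001]]
[-23.62   0.09 -25.7 ]
[330 154]
[0.55  0.172 0.164] 0.68
```

View pics/held.png

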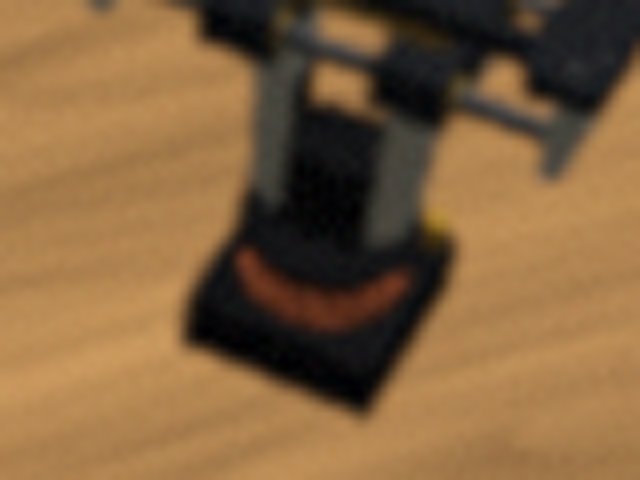

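The coil hangs upright in the fingers, with its base edge at crop (185–365, 340–410). Next I'll carry it over the stand.

```bash
python3 -m jog '[{"dx":-1.5,"dy":0,"dz":-1.6,"wx":0,"wy":0,"wz":0,"grip":1},{"dx":-3,"dy":0,"dz":-3.3,"wx":0,"wy":0,"wz":0,"grip":1},{"dx":-3.6,"dy":0,"dz":-3.9,"wx":0,"wy":0,"wz":0,"grip":1},{"dx":-3.6,"dy":0,"dz":-3.9,"wx":0,"wy":0,"wz":0,"grip":1},{"dx":-3.6,"dy":0,"dz":-3.9,"wx":0,"wy":0,"wz":0,"grip":1},{"dx":-3.6,"dy":0,"dz":-3.9,"wx":0,"wy":0,"wz":0,"grip":1},{"dx":-3,"dy":0,"dz":-3.3,"wx":0,"wy":0,"wz":0,"grip":1},{"dx":-1.7,"dy":0,"dz":-1.9,"wx":0,"wy":0,"wz":0,"grip":1}]'
python3 -m jog '[{"dx":0,"dy":2,"dz":0,"wx":0,"wy":0,"wz":0,"grip":1},{"dx":0,"dy":1,"dz":0,"wx":0,"wy":0,"wz":0,"grip":1},{"dx":0,"dy":0.5,"dz":0,"wx":0,"wy":0,"wz":0,"grip":1},{"dx":0,"dy":0,"dz":0,"wx":0,"wy":0,"wz":0,"grip":1},{"dx":0,"dy":0,"dz":0,"wx":0,"wy":0,"wz":0,"grip":1},{"dx":0,"dy":0,"dz":0,"wx":0,"wy":0,"wz":0,"grip":1},{"dx":0,"dy":0,"dz":0,"wx":0,"wy":0,"wz":0,"grip":1},{"dx":0,"dy":0,"dz":0,"wx":0,"wy":0,"wz":0,"grip":1}]'
python3 - <<'E'
from h import *
p,m=state();print((m.T@(np.array([.546,-.1752,.148])-p)*100).round(2))
im,M,E=shot("scene");c=w2p((.546,-.175,.1),M,E).astype(int);crop(im,c,40,30,8,"over");print(c)
for q in("coil_mid","slot_mid"):
  for r in robot.pinpoint(q,"scene"):print(np.round(r["location"],3),round(r["score"],2))
E
```

```text
time: 17.6
tool_pos: [0.5449, -0.1807, 0.2016]
tcp_rot: [0.661, 0.252, -0.254, -0.659]
wrist_force: [-0.1, 0.0, -3.4]
gripper_width: 0.0316
time: 18.6
tool_pos: [0.547, -0.1749, 0.1668]
tcp_rot: [0.66, 0.255, -0.255, -0.659]
wrist_force: [-0.1, -0.8, -2.0]
gripper_width: 0.0319
t 18.6 pos [ 0.547  -0.1749  0.1668] F [-0.1  -0.8  -2.01] w 0.0319
q [ 0.12  0.59  0.24  1.75 -0.18  0.82  1.18] R [[0.74, 0.0, -0.673], [0.673, -0.0, 0.74], [0.0, -1.0, -0.0]]
[-0.09  1.88  0.05]
[215 196]
[ 0.55  -0.178  0.133] 0.67
[ 0.551 -0.171  0.056] 0.91
```

```bash
python3 -m jog '[{"dx":-0.1,"dy":1,"dz":0,"wx":0,"wy":0,"wz":0,"grip":1},{"dx":0,"dy":0.5,"dz":0,"wx":0,"wy":0,"wz":0,"grip":1},{"dx":0,"dy":0.3,"dz":0,"wx":0,"wy":0,"wz":0,"grip":1},{"dx":0,"dy":0.2,"dz":0,"wx":0,"wy":0,"wz":0,"grip":1},{"dx":0,"dy":0.15,"dz":0,"wx":0,"wy":0,"wz":0,"grip":1},{"dx":0,"dy":0.15,"dz":0,"wx":0,"wy":0,"wz":0,"grip":1},{"dx":0,"dy":0,"dz":0,"wx":0,"wy":0,"wz":0,"grip":1},{"dx":0,"dy":0,"dz":0,"wx":0,"wy":0,"wz":0,"grip":1}]'
```

```text
time: 19.75
tool_pos: [0.5462, -0.1757, 0.1438]
tcp_rot: [0.66, 0.255, -0.255, -0.659]
wrist_force: [-0.5, -0.6, -2.8]
gripper_width: 0.0319
```

Underside about 62 mm, below the pin tip, with no resistance, so the pin is in the hole mouth. I'll keep lowering.

```bash
python3 -m jog '[{"dx":0,"dy":0.2,"dz":0,"wx":0,"wy":0,"wz":0,"grip":1},{"dx":0,"dy":0.2,"dz":0,"wx":0,"wy":0,"wz":0,"grip":1},{"dx":0,"dy":0.2,"dz":0,"wx":0,"wy":0,"wz":0,"grip":1},{"dx":0,"dy":0.2,"dz":0,"wx":0,"wy":0,"wz":0,"grip":1},{"dx":0,"dy":0.1,"dz":0,"wx":0,"wy":0,"wz":0,"grip":1},{"dx":0,"dy":0,"dz":0,"wx":0,"wy":0,"wz":0,"grip":1},{"dx":0,"dy":0,"dz":0,"wx":0,"wy":0,"wz":0,"grip":1},{"dx":0,"dy":0,"dz":0,"wx":0,"wy":0,"wz":0,"grip":1}]'
```

```text
time: 20.75
tool_pos: [0.5462, -0.1756, 0.1347]
tcp_rot: [0.66, 0.255, -0.255, -0.659]
wrist_force: [-0.4, -0.3, -2.8]
gripper_width: 0.0316
```

```bash
python3 -m jog '[{"dx":0,"dy":0.2,"dz":0,"wx":0,"wy":0,"wz":0,"grip":1},{"dx":0,"dy":0.2,"dz":0,"wx":0,"wy":0,"wz":0,"grip":1},{"dx":0,"dy":0.1,"dz":0,"wx":0,"wy":0,"wz":0,"grip":1},{"dx":0,"dy":0.1,"dz":0,"wx":0,"wy":0,"wz":0,"grip":1},{"dx":0,"dy":0,"dz":0,"wx":0,"wy":0,"wz":0,"grip":1},{"dx":0,"dy":0,"dz":0,"wx":0,"wy":0,"wz":0,"grip":1},{"dx":0,"dy":0,"dz":0,"wx":0,"wy":0,"wz":0,"grip":1},{"dx":0,"dy":0,"dz":0,"wx":0,"wy":0,"wz":0,"grip":1}]'
python3 -m jog '[{"dx":0,"dy":0.1,"dz":0,"wx":0,"wy":0,"wz":0,"grip":1},{"dx":0,"dy":0.05,"dz":0,"wx":0,"wy":0,"wz":0,"grip":1},{"dx":0,"dy":0,"dz":0,"wx":0,"wy":0,"wz":0,"grip":1},{"dx":0,"dy":0,"dz":0,"wx":0,"wy":0,"wz":0,"grip":1},{"dx":0,"dy":0,"dz":0,"wx":0,"wy":0,"wz":0,"grip":1},{"dx":0,"dy":0,"dz":0,"wx":0,"wy":0,"wz":0,"grip":1},{"dx":0,"dy":0,"dz":0,"wx":0,"wy":0,"wz":0,"grip":1},{"dx":0,"dy":0,"dz":0,"wx":0,"wy":0,"wz":0,"grip":1}]'
```

```text
time: 21.75
tool_pos: [0.5464, -0.1758, 0.1296]
tcp_rot: [0.66, 0.255, -0.255, -0.659]
wrist_force: [-2.1, 0.6, 5.0]
gripper_width: 0.0316
time: 22.75
tool_pos: [0.5465, -0.1758, 0.1283]
tcp_rot: [0.66, 0.255, -0.255, -0.659]
wrist_force: [-1.5, 0.8, 7.6]
gripper_width: 0.0321
```

```bash
python3 -m jog '[{"dx":0,"dy":0.05,"dz":0,"wx":0,"wy":0,"wz":0,"grip":1},{"dx":0,"dy":0.05,"dz":0,"wx":0,"wy":0,"wz":0,"grip":1},{"dx":0,"dy":0,"dz":0,"wx":0,"wy":0,"wz":0,"grip":1},{"dx":0,"dy":0,"dz":0,"wx":0,"wy":0,"wz":0,"grip":1},{"dx":0,"dy":0,"dz":0,"wx":0,"wy":0,"wz":0,"grip":1},{"dx":0,"dy":0,"dz":0,"wx":0,"wy":0,"wz":0,"grip":1},{"dx":0,"dy":0,"dz":0,"wx":0,"wy":0,"wz":0,"grip":1},{"dx":0,"dy":0,"dz":0,"wx":0,"wy":0,"wz":0,"grip":1}]'
python3 - <<'E'
from h import *
state()
im,M,E=shot("scene");crop(im,(245,200),80,60,5,"end")
for q in("coil_mid","slot_mid","cap_mid","meter","weight","rheostat"):
  for r in robot.pinpoint(q,"scene"):print(q,np.round(r["location"],3),round(r["score"],2))
E
```

```text
time: 23.75
tool_pos: [0.5464, -0.1758, 0.1276]
tcp_rot: [0.66, 0.255, -0.255, -0.659]
wrist_force: [-2.7, 0.6, 9.8]
gripper_width: 0.0318
t 23.75 pos [ 0.5464 -0.1758  0.1276] F [-2.67  0.62  9.83] w 0.0318
q [ 0.13  0.64  0.23  1.79 -0.2   0.73  1.2 ] R [[0.74, 0.001, -0.673], [0.673, -0.0, 0.74], [0.001, -1.0, -0.001]]
coil_mid [ 0.549 -0.176  0.091] 0.72
slot_mid [ 0.768 -0.037  0.002] 0.74
slot_mid [ 0.55  -0.17   0.053] 0.65
cap_mid [ 0.641 -0.014  0.024] 0.88
cap_mid [0.502 0.019 0.031] 0.7
cap_mid [ 0.481 -0.338  0.026] 0.6
meter [ 0.77  -0.04   0.004] 0.7
meter [ 0.55  -0.176  0.091] 0.15
weight [ 0.614  0.406 -0.001] 0.62
rheostat [ 0.576 -0.453 -0.   ] 0.58
```

View pics/end.png

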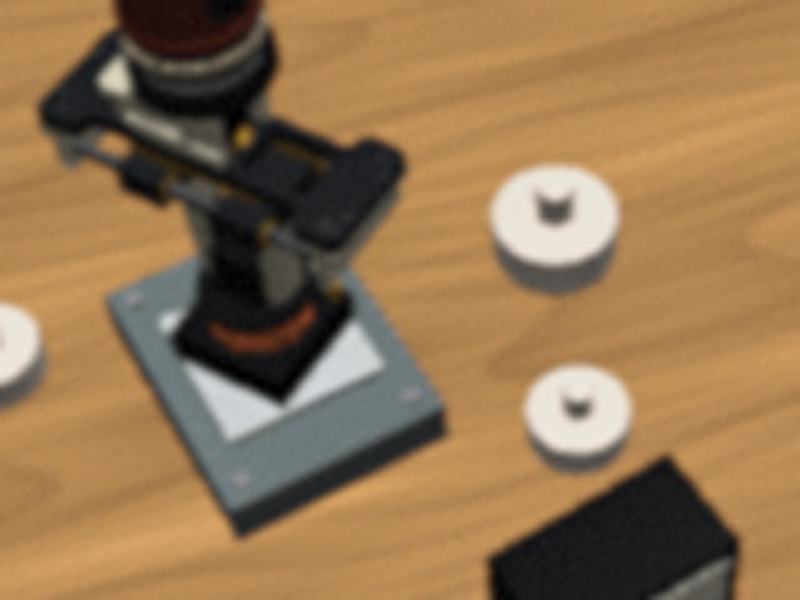

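The cap stands upright at crop (555,230), clear of the stand, and the coil sits flush on the plate at (265,345). The TCP puts its underside at 46.0 mm, with about 13 N on the plate. I'll hand it in.

```bash
python3 -c "
from h import *
print(robot.sign_off()); state()"
```

```text
the job is handed in; nothing more can be done
None
the job is handed in; nothing more can be done
```

The job is handed in at about 24 s of robot time: the dust cap is on the bench and the coil is on the pin, pressed down and still gripped. The interface gives no verdict, so the final second after hand-in was not seen.

**Cap:** I took the large cap from the stand and stood it upright at about (0.50, 0.02). The last picture and the network put its midpoint at 31 mm, clear of the stand.

**Coil:** I located the pin in the top picture and lowered the coil straight over it. The pin entered the hole without resistance, so there was no search slide along the slot. The last checks showed:

| Check | Last value |
|---|---|
| Coil underside | 46.0 mm above the bench, from the TCP height |
| Wrist force | 9.8 N up, about 13 N on the plate with the coil's weight |
| Finger opening | 31.8 mm on the 32 mm block |
| Coil axis from slot middle | about 5.5 mm |
| Tilt | about 0 rad |

**Bystanders:** the meter, weight and rheostat stayed within the networks' few-mm error of where they started.

**Disagreements:**
- In the last picture the network put the coil midpoint at 91 mm, against 92 mm from the TCP, and about 3 mm off sideways. Both are within its error.
- My raw pin pixel lay 1.6 mm off the slot line, so I aimed between the two.
- The last network check also gave a false `slot_mid` on the meter and a weak false meter on the coil; I ignored both.

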